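# Empty the counting pan and hold it ready

### The job

Lift the aluminium counting pan by its black grip, carry it over the blue tray and tip it, pouring lip down, until all four parts in it (two black capacitors, the relay and the small heat sink) have dropped into the tray. Then bring the pan upright again and finish while still holding it in the gripper, level and still in the air with its underside at least 12 cm above the bench, ready to be refilled; leave the other things on the bench where they are.

Things in the scene. Friction and masses are not known exactly. Their poses are not given: they have to be found in the camera images.
- pan: aluminium counting pan, 0.22 kg, 140 mm long (x), 90 mm wide (y), 84 mm high to the top of its grip. Origin: centre of its underside; z up. Flat floor 3 mm thick from x = -45 to +57 mm; back wall at x = +55 mm, 38 mm high; side walls at y = +-43 mm, 37 mm high. Its front (-x) has no wall: the floor rises there as a ramp. The parts slide out when it is tipped lip down by 1.2 rad or more
- pan_grip (a point): middle of the pan's black grip bar (orange stripe), 75 mm above the pan's underside at pan x = y = 0, axes as the pan's. The bar runs along the pan's x: 96 mm long, 14 mm wide (y), 18 mm high, its underside 66 mm above the pan's; wire bails carry it at x = +-42 mm. Grip it across its 14 mm between the bails, from above or tilted along the bar
- pan_lip (a point): middle of the pouring lip's edge, the front end of the ramp (slope 0.30 rad), at pan x = -83 mm, 13.5 mm above the pan's underside
- tray: blue open plastic tray, fixed to the bench, 190 (x) x 140 (y) mm outside, 45 mm high, walls and floor 4 mm. Origin: centre of its underside, on the bench; z up
- capacitor_0: black capacitor, cylinder 18 mm across, 32 mm tall, in the pan at the start; origin: centre of its base
- capacitor_1: black capacitor, cylinder 16 mm across, 26 mm tall, in the pan at the start; origin: centre of its base
- relay: black relay block, 22 x 28 x 24 mm, in the pan at the start; origin: centre of its underside
- heatsink_b: small light grey finned heat sink, 30 x 30 x 12 mm, in the pan at the start; origin: centre of its underside
- fan_a: bystander: small black fan with a wire, 46 x 92 x 21 mm, origin at its underside
- heatsink_a: bystander: larger heat sink, 40 x 40 x 18 mm, origin at its underside
- solder_spool: bystander: blue spool, 64 mm across, 39 mm tall, origin at its underside
- glue_bottle: bystander: white bottle with an orange label, 31 mm across, 82 mm tall, origin at its underside
- module_a: bystander: small silvery plug-in module, 15 x 61 x 9 mm, origin at its underside
- hex_keys: bystander: yellow hex key set, 30 x 88 x 21 mm, origin at its underside

How it is judged:
On the way, in this order (a step that is already met when the one before it is completed fails the run):
1. the pan, lifted off the bench, is tipped over the tray (angle between pan's own z axis and vertical above 0.5 rad and height (world z) of pan_grip above 0.1 m and horizontal distance between pan and tray below 0.2 m), for 0.05 s.
2. all four parts lie in the tray (x of capacitor_0 in the frame of tray between -0.095 and 0.095 m and y of capacitor_0 in the frame of tray between -0.07 and 0.07 m and height (world z) of each of capacitor_0, capacitor_1, relay, heatsink_b below 0.06 m and x of capacitor_1 in the frame of tray between -0.095 and 0.095 m and y of capacitor_1 in the frame of tray between -0.07 and 0.07 m and x of relay in the frame of tray between -0.095 and 0.095 m and y of relay in the frame of tray between -0.07 and 0.07 m and x of heatsink_b in the frame of tray between -0.095 and 0.095 m and y of heatsink_b in the frame of tray between -0.07 and 0.07 m), for 0.2 s.
At the end, for the whole second after the job is handed in: All four parts lie inside the tray (each origin within its outline and under 60 mm high), and the gripper holds the pan, clear of the tray: underside over 110 mm above the bench, level within 0.14 rad, slower than 20 mm/s and 0.12 rad/s (all of step 2 and height (world z) of pan above 0.11 m and angle between pan's own z axis and vertical below 0.14 rad and linear speed of pan below 0.02 m/s and angular speed of pan below 0.12 rad/s and contact force between the fingers and pan above 1 N and contact force between pan and tray below 0.05 N); the arm keeps its last pose, push and grip.
It fails at once if a bystander is moved more than 30 mm (distance of any of fan_a, heatsink_a, solder_spool, glue_bottle, module_a, hex_keys from where it was at the start of the episode above 0.03 m).
It also fails if it takes over 54 s, if anything falls off the work surface, if the arm or the gripper's body presses on something with over 40 N, if the wrist force passes 120 N, or if a joint passes its speed limit or range.

### The arm

A 6-joint arm with a two-finger parallel gripper is mounted at the origin on a cart in front of the work surface, level with it; the furniture and walls round the work are solid. World frame = base frame: x ahead of the robot, y to its left, z up, the work surface at z = 0. Lengths are in m, angles in rad, forces in N, time in s.
With the tool pointing down it reaches from about 0.25 to 0.8 m from the base axis. Payload 8.5 kg.
Tool frame: the origin (TCP) lies at the very end of the fingers, on their centre line; the grasp point (between the pads) lies 19 mm behind it; z points along the fingers, y is the direction in which the jaws open and shut (so a half turn about z gives the same grasp; the last joint's range is limited). The gripper opens to 85 mm and grips with 20 to 120 N. Pads are 22 mm wide; open, the fingers measure 114 mm over their backs; the gripper's body (76 mm by 85 mm) begins 54 mm behind the grasp point. The pads swing forward as they close: fully open they stand 13 mm farther back than shut.
Start: joints at [-1.209, 0.238, -0.013, 1.319, 0, 1.571], TCP at [0.186, -0.491, 0.231] pointing down, gripper open.
Joint ranges: [-2.66, 2.66], [-1.03, 1.9], [-1.14, 1.46], [-1.82, 2.27], [-1.45, 1.34], [-3.14, 3.14]. Speed limits (rad/s): [2.22, 2.22, 2.79, 3.14, 3.14, 3.14].

### API

Orientations are given as a unit quaternion [w, x, y, z].
In Python, from rig import monitor, vision, env gives the robot as it stands. The module is installed in compiled form; this text tells all that it offers.
- The arm moves only by the tool servo_tool, never from a script. Its argument "deltas" is a list of rows, each an object with "dp": the shift along the tool's x, y, z in m, a list of three; "angular": the turn, a rotation vector about the tool's x, y, z in degrees, a list of three. A call has 1 to 12 rows; each row shifts and turns the pose as measured when the row begins, along the tool's axes as they then stand; what a row does not reach is not made up. A row lasts 1/10 s, in which the tool goes at most 50 mm and 8.59 degrees, less where a joint would pass 70% of its speed; a pose out of reach is approached as far as the arm can. A call with a gripper value outside its range is refused whole. "gripper" is the finger opening in m, from 0 to 0.0854, set as the call begins (left out, the last holds). The fingers move at their own pace and stop on an object; "squeeze" is the grip in N (left out, the last holds). Time passes only in rows, so rows that do not move let the fingers close. It gives the time, the measured TCP pose, the force and the opening at its end, in the units of the state.
- monitor.read_state(): the state, without advancing time (a new reading comes with each control period).
- vision.camera(name): name is "scene" or "top" or "wrist"; returns a dict with "img" (400x640x3 uint8, red, green, blue), "z_map" (400x640 float32, m along the optical axis (not along the pixel's ray), 0 where there is no reading), "intrinsics" (3x3 intrinsics, pixels), "dist" ([k1, k2, p1, p2, k3] as OpenCV has them; the pictures are not rectified), "pose" (4x4, takes a point from camera to world coordinates). Camera axes: x right, y up, looking along -z (the intrinsics and any distortion apply to the point x, -y, -z); pixel columns grow to the right and rows downward; lengths in m; the calibration is good to about 2 mm. A picture is of the moment at which its call begins.
- env.finish_job(): hands the job in, once; it reports no verdict.
Trained networks look in the newest picture that a camera, given by its name, has taken for a name from the list of things; names that differ only in an ending like _2 or _b are one class to them, and where a whole thing is asked for, a point or a joint stands for the part that bears it (a point fixed in the world has none). Each returns a list of dicts, best first, with "score" (0 to 1); they miss things now and then, are a little off and sometimes report something else, mostly with a low value. They report only what shows in the picture. A call takes as long as a camera call.
- vision.regions_of(target, camera): "region" (400x640 bool, what is visible of it) and "extent" ([left, top, right, bottom] in pixels, round what is visible of it).
The state is a dict: "t": time; "joints": joint angles; "joint_vel": joint speeds; "tau": joint torques, N m; "ee_pos": TCP position; "orientation": TCP orientation; "wrist_force": force on the tool from outside, world axes, zero at the start; "ft_torque": the same for the moment, N m; "grip_width": finger opening in m.
Only numpy, scipy, OpenCV 4.12 (cv2) and the standard library are available. Lean on these libraries where they do the work, as an engineer would, in place of code of your own. Each camera call takes 0.05 s, during which the arm holds its last target.

## Working session

There is one attempt and no reset: what is moved stays moved. The work goes in short steps, Python scripts to look and compute and a tool call to move; the robot and the scene stay as the last step left them, time stands still between calls to the robot, and variables do not carry over. Pictures are saved under pics/ and viewed, and the job is handed in when it is done.

Besides the shell and the picture viewer there is one more tool, called after "Call:" by a JSON object that holds its "method" and its "body", one argument or row to a line. servo_tool: Moves the arm, as the interface text tells. Its arguments: {"type":"object","properties":{"deltas":{"type":"array"},"gripper":{"type":"number"},"squeeze":{"type":"number"}},"required":["deltas"]}

```bash
mkdir -p pics; cat > h.py <<'E'
import numpy as np, cv2
from rig import monitor, vision, env
def snap(n,f):
    c=vision.camera(n); cv2.imwrite(f'pics/{f}.png',c['img'][:,:,::-1]); np.savez(f'{n}.npz',**c); return c
def cloud(c,mask=None):
    z=c['z_map']; m=z>0
    if mask is not None: m&=mask
    v,u=np.nonzero(m)
    p=cv2.undistortPoints(np.stack([u,v],1).astype(np.float64)[:,None],c['intrinsics'],np.array(c['dist'],float))[:,0]
    d=z[v,u]; P=np.stack([p[:,0]*d,-p[:,1]*d,-d],1)
    T=c['pose']; return P@T[:3,:3].T+T[:3,3],u,v
E
python3 - <<'E'
from h import *
s=monitor.read_state(); print(s['t'],s['ee_pos'],s['orientation'],s['grip_width'])
for n in ['scene','top']:
    c=snap(n,n+'0'); print(n,c['pose'][:3,3])
    for t in ['pan','pan_grip','tray','pan_lip']:
        for r in vision.regions_of(t,n)[:2]:
            P,u,v=cloud(c,r['region']); print(t,round(r['score'],2),r['extent'],len(P),np.median(P,0).round(3),P.min(0).round(3),P.max(0).round(3))
E
```

```text
0.0 [ 0.18566432 -0.49063847  0.23066768] [-7.01700826e-04  9.83684759e-01  1.79899367e-01 -1.41727376e-04] 0.08558081370755541
scene [ 0.22996207 -0.83408934  0.60606576]
pan 0.84 [351.9, 246.7, 423.2, 304.7] 2518 [ 0.565 -0.393  0.02 ] [ 0.496 -0.441 -0.001] [ 0.661 -0.294  0.087]
pan_grip 0.94 [349.6, 246.9, 424.7, 305.2] 2680 [ 0.564 -0.392  0.019] [ 0.496 -0.441 -0.001] [ 0.664 -0.294  0.087]
tray 0.6 [284.2, 194.6, 377.9, 265.0] 4074 [ 0.516 -0.185  0.016] [ 0.413 -0.28   0.   ] [ 0.621 -0.061  0.051]
pan_lip 0.73 [350.3, 245.5, 424.9, 303.9] 2567 [ 0.566 -0.393  0.018] [ 0.496 -0.441 -0.001] [ 0.652 -0.294  0.087]
pan_lip 0.67 [390.8, 275.7, 398.4, 284.2] 62 [ 0.577 -0.416  0.035] [ 0.571 -0.422  0.023] [ 0.587 -0.407  0.039]
top [ 0.40494696 -0.16954849  1.25477317]
pan 0.79 [369.8, 162.6, 408.1, 212.7] 1325 [ 0.57  -0.39   0.012] [ 0.496 -0.444 -0.004] [ 0.642 -0.337  0.09 ]
pan 0.39 [290.5, 167.1, 353.1, 244.6] 3575 [ 0.52  -0.198  0.006] [ 0.412 -0.281 -0.004] [ 0.624 -0.112  0.055]
pan_grip 0.93 [372.6, 161.9, 404.3, 214.4] 1315 [ 0.575 -0.389  0.012] [ 0.496 -0.444 -0.004] [ 0.647 -0.337  0.09 ]
tray 0.62 [291.2, 168.0, 352.1, 245.8] 3457 [ 0.52  -0.199  0.006] [ 0.414 -0.279 -0.003] [ 0.62  -0.117  0.055]
pan_lip 0.7 [368.2, 161.9, 408.2, 212.8] 1361 [ 0.57  -0.389  0.012] [ 0.496 -0.45  -0.004] [ 0.644 -0.337  0.09 ]
```

```bash
python3 - <<'E'
import cv2
a=cv2.imread('pics/top0.png'); cv2.imwrite('pics/top0c.png',cv2.resize(a[130:290,240:460],None,fx=3.5,fy=3.5,interpolation=cv2.INTER_CUBIC))
a=cv2.imread('pics/scene0.png'); cv2.imwrite('pics/scene0c.png',cv2.resize(a[160:340,250:470],None,fx=3.3,fy=3.3,interpolation=cv2.INTER_CUBIC))
E
```

```text
(no output)
```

View pics/top0.png

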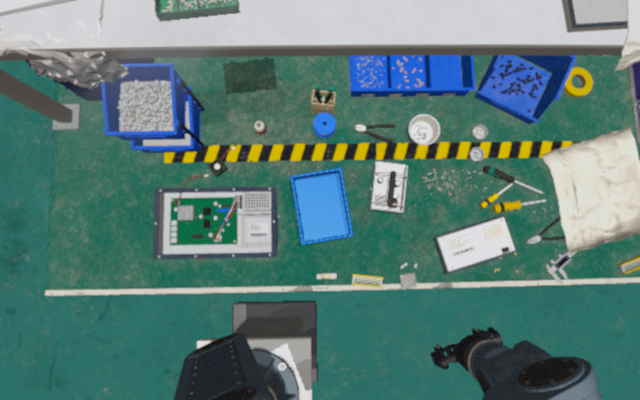

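```bash
python3 - <<'E'
import sys
import numpy as np,cv2
exec(open('h.py').read().replace('from rig import monitor, vision, env',''))
# grip bar points and tray rim
for n in ['scene','top']:
    c=dict(np.load(n+'.npz')); P,u,v=cloud(c)
    m=(P[:,2]>.062)&(P[:,2]<.1)&(abs(P[:,0]-.57)<.1)&(abs(P[:,1]+.39)<.08)
    Q=P[m]; r=cv2.minAreaRect(Q[:,:2].astype(np.float32)*1000); print(n,len(Q),Q.mean(0),np.percentile(Q[:,2],[5,50,95]),r)
    d=np.linalg.svd(Q[:,:2]-Q[:,:2].mean(0))[2][0]; print('axis',d,np.degrees(np.arctan2(d[1],d[0])))
    m=(P[:,2]>.035)&(P[:,2]<.06)&(P[:,0]>.39)&(P[:,0]<.65)&(P[:,1]>-.3)&(P[:,1]<-.08)
    Q=P[m]; print('tray rim',len(Q),cv2.minAreaRect(Q[:,:2].astype(np.float32)*1000))
E
```

```text
scene 534 [ 0.55644894 -0.39019933  0.07890061] [0.0682188  0.08064539 0.08588038] ((558.7174682617188, -385.3299865722656), (73.92123413085938, 96.09193420410156), 83.2176284790039)
axis [-0.98806862  0.15401426] 171.1403689053601
tray rim 1032 ((517.5712280273438, -194.64373779296875), (195.25021362304688, 146.07522583007812), 8.432098388671875)
top 277 [ 0.55784098 -0.38760358  0.08052797] [0.06816483 0.08311442 0.08804915] ((558.3978271484375, -388.3989562988281), (78.62584686279297, 97.06849670410156), 80.29618835449219)
axis [-0.99174026  0.12826244] 172.63080302716233
tray rim 606 ((517.4240112304688, -197.55551147460938), (195.27259826660156, 145.3785400390625), 8.584488868713379)
```

View pics/top0c.png

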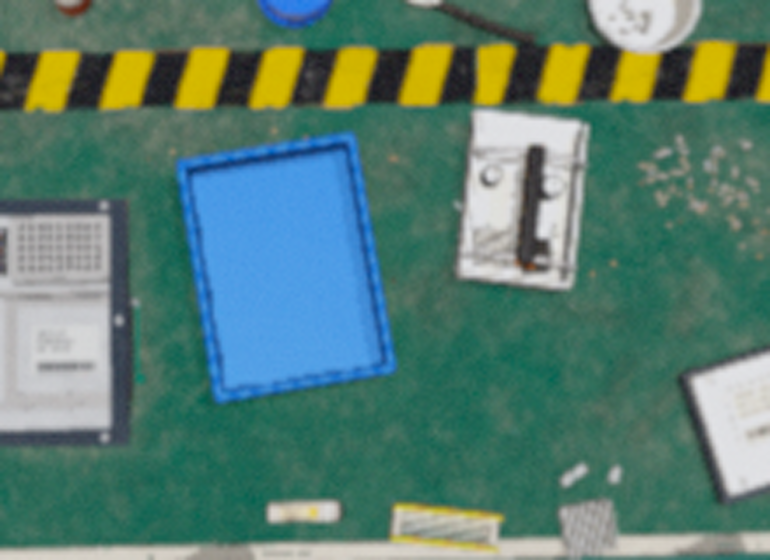

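View pics/scene0c.png

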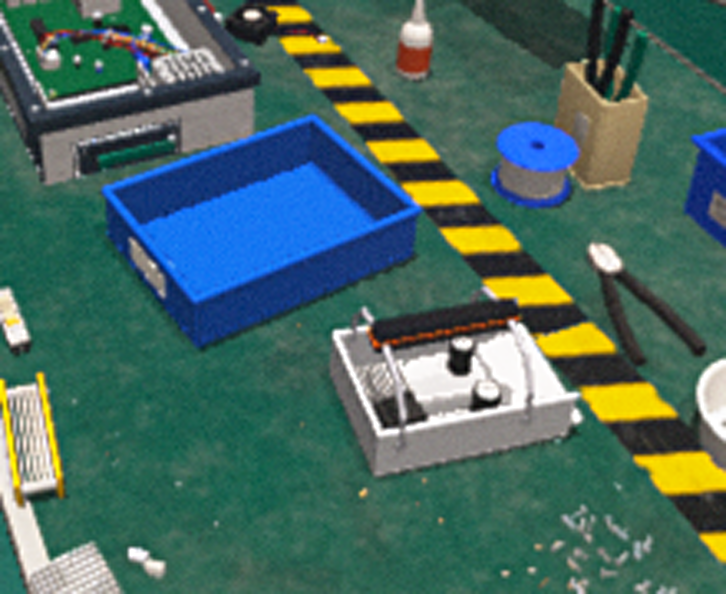

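The pan's lip faces away from the robot (+x, top of the top picture), with the walled end near us. The bar runs from about (525,150) to (530,265) in the top crop. I'll refine the bar pose from its dark pixels.

```bash
python3 - <<'E'
import numpy as np,cv2
exec(open('h.py').read().replace('from rig import monitor, vision, env',''))
for n in ['scene','top']:
    c=dict(np.load(n+'.npz')); P,u,v=cloud(c); I=c['img'][v,u].astype(int)
    m=(P[:,2]>.065)&(P[:,2]<.1)&(abs(P[:,0]-.557)<.06)&(abs(P[:,1]+.389)<.04)&(I.max(1)<90)
    Q=P[m]; r=cv2.minAreaRect(Q[:,:2].astype(np.float32)*1000); print(n,len(Q),Q.mean(0),np.percentile(Q[:,2],[5,50,95]),r)
    vx,vy,x0,y0=cv2.fitLine(Q[:,:2].astype(np.float32),cv2.DIST_HUBER,0,.001,.001).ravel(); print(np.degrees(np.arctan2(vy,vx)),x0,y0,Q.min(0),Q.max(0))
    m=(P[:,2]>.028)&(P[:,2]<.048)&(abs(P[:,0]-.565)<.1)&(abs(P[:,1]+.389)<.07)&(I.min(1)>110)
    Q=P[m]; print('pan rim',cv2.minAreaRect(Q[:,:2].astype(np.float32)*1000))
E
```

```text
scene 359 [ 0.55671491 -0.38870735  0.0814236 ] [0.07060855 0.08368957 0.08608437] ((559.0929565429688, -386.5721130371094), (15.661776542663574, 95.49229431152344), 81.1399154663086)
-6.9333773 0.5527622 -0.38972402 [ 0.51133511 -0.3994163   0.06807742] [ 0.60546904 -0.37375994  0.08698912]
pan rim ((568.1758422851562, -387.96551513671875), (92.17073059082031, 133.5543212890625), 81.95533752441406)
top 146 [ 0.55683924 -0.38785542  0.08473644] [0.08121214 0.08465329 0.08911961] ((557.1471557617188, -387.93701171875), (14.374629020690918, 91.34585571289062), 84.30916595458984)
-8.718213 0.56551856 -0.3889027 [ 0.5117901  -0.39740067  0.07818346] [ 0.60229802 -0.3775927   0.09042264]
pan rim ((567.6380615234375, -390.8554992675781), (91.83061218261719, 133.86630249023438), 81.66507720947266)
```

Call:
{"method": "servo_tool", "body": {
  "deltas": [
    {"dp": [0.04,0.0035,0.003],"angular": [0,0,0]},
    {"dp": [0.04,0.0035,0.003],"angular": [0,0,0]},
    {"dp": [0.04,0.0035,0.003],"angular": [0,0,0]},
    {"dp": [0.04,0.0035,0.003],"angular": [0,0,0]},
    {"dp": [0.04,0.0035,0.003],"angular": [0,0,0]},
    {"dp": [0.04,0.0035,0.003],"angular": [0,0,0]},
    {"dp": [0.04,0.0035,0.003],"angular": [0,0,0]},
    {"dp": [0.04,0.0035,0.003],"angular": [0,0,0]}
  ],
  "gripper": 0.06,
  "squeeze": 80
}}

```text
t: 1.3
ee_pos: [0.5022, -0.4041, 0.2074]
orientation: [0.002, 0.985, 0.175, -0.0]
wrist_force: [-0.2, -0.6, -0.2]
grip_width: 0.0602
```

Call:
{"method": "servo_tool", "body": {
  "deltas": [
    {"dp": [0,0,0],"angular": [0,0,7]},
    {"dp": [0,0,0],"angular": [0,0,7]},
    {"dp": [0,0,0],"angular": [0,0,7]},
    {"dp": [0,0,0],"angular": [0,0,7]},
    {"dp": [0,0,0],"angular": [0,0,0]}
  ]
}}

```text
t: 1.8
ee_pos: [0.5088, -0.4006, 0.2043]
orientation: [0.001, 0.997, -0.073, -0.0]
wrist_force: [0.4, -0.1, 0.6]
grip_width: 0.0602
```

```bash
cat >> h.py <<'E'
from scipy.spatial.transform import Rotation as R
def goto(p,Rt):
    s=monitor.read_state(); q=s['orientation']; R0=R.from_quat([q[1],q[2],q[3],q[0]])
    print('t',round(s['t'],2),'p',s['ee_pos'].round(4) if hasattr(s['ee_pos'],'round') else s['ee_pos'],'joints',np.round(s['joints'],3),'w',round(s['grip_width'],4),'F',np.round(s['wrist_force'],1))
    print('dp tool',R0.inv().apply(np.array(p)-s['ee_pos']).round(4),'rot tool deg',np.degrees((R0.inv()*Rt).as_rotvec()).round(2))
    return R0
def down(az,tilt=0):  # tool x azimuth; tilt about tool y (deg)
    return R.from_euler('z',az,degrees=True)*R.from_euler('x',180,degrees=True)*R.from_euler('y',tilt,degrees=True)
E
python3 - <<'E'
from h import *
goto([.558,-.388,.056],down(-8))
c=snap('wrist','w1')
P,u,v=cloud(c); I=c['img'][v,u].astype(int)
m=(P[:,2]>.068)&(P[:,2]<.1)&(abs(P[:,0]-.557)<.07)&(abs(P[:,1]+.389)<.04)&(I.max(1)<90)
Q=P[m]; print(len(Q)); 
if len(Q)>20: print(cv2.minAreaRect(Q[:,:2].astype(np.float32)*1000),np.median(Q,0))
E
```

```text
t 1.8 p [ 0.5088 -0.4006  0.2043] joints [-6.660e-01  4.610e-01  2.520e-01  1.362e+00 -1.000e-03  2.622e+00] w 0.0602 F [ 0.4 -0.1  0.6]
dp tool [ 0.0469 -0.0198  0.1483] rot tool deg [ 0.06  0.03 -0.39]
1655
((558.715576171875, -386.9693908691406), (37.88974380493164, 95.44612121582031), 65.76143646240234) [ 0.56190802 -0.38763715  0.08413758]
```

View pics/w1.png

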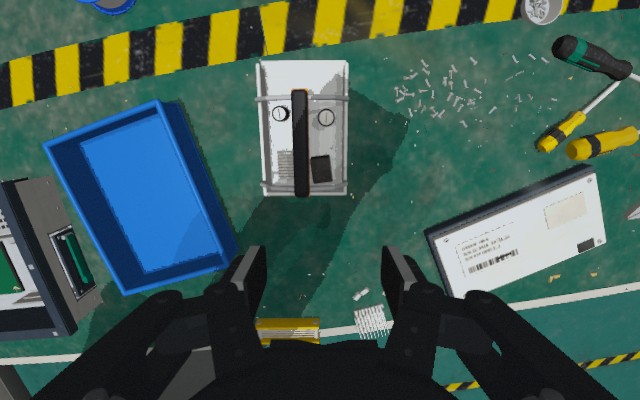

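Wrist picture: the bar is centred at about (302,145), running along the image vertical. The capacitors are toward the lip, with the relay and heat sink near the back wall. Next I move over the bar and descend.

Call:
{"method": "servo_tool", "body": {
  "deltas": [
    {"dp": [0.024,-0.01,0.03],"angular": [0,0,0]},
    {"dp": [0.023,-0.01,0.03],"angular": [0,0,0]},
    {"dp": [0,0,0],"angular": [0,0,0]}
  ]
}}

```text
t: 2.15
ee_pos: [0.5595, -0.3885, 0.1443]
orientation: [0.002, 0.998, -0.066, 0.001]
wrist_force: [-1.0, 0.1, -0.5]
grip_width: 0.0602
```

```bash
python3 - <<'E'
from h import *
goto([.558,-.388,.056],down(-8))
c=snap('wrist','w2')
P,u,v=cloud(c); I=c['img'][v,u].astype(int)
m=(P[:,2]>.075)&(P[:,2]<.1)&(abs(P[:,0]-.557)<.07)&(abs(P[:,1]+.389)<.025)&(I.max(1)<90)
Q=P[m]; print(len(Q)); 
if len(Q)>20: print(cv2.minAreaRect(Q[:,:2].astype(np.float32)*1000),np.median(Q,0))
E
```

```text
t 2.15 p [ 0.5595 -0.3885  0.1443] joints [-6.060e-01  5.400e-01  2.320e-01  1.260e+00 -2.000e-03  2.668e+00] w 0.0602 F [-1.   0.1 -0.5]
dp tool [-0.0018 -0.0006  0.0883] rot tool deg [ 0.18 -0.15  0.4 ]
2283
((558.906005859375, -387.098876953125), (14.626091957092285, 96.38654327392578), 81.8062744140625) [ 0.56389916 -0.3874319   0.08409695]
```

View pics/w2.png

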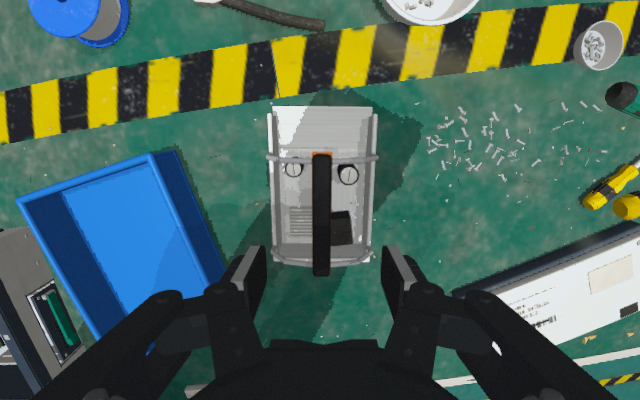

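Bar centred at (0.559, -0.387) with its angle matching the tool. I'll descend and grip.

Call:
{"method": "servo_tool", "body": {
  "deltas": [
    {"dp": [-0.001,-0.001,0.03],"angular": [0,0,0]},
    {"dp": [0,0,0.03],"angular": [0,0,0]},
    {"dp": [0,0,0.02],"angular": [0,0,0]},
    {"dp": [0,0,0.007],"angular": [0,0,0]},
    {"dp": [0,0,0],"angular": [0,0,0]}
  ]
}}

```text
t: 2.7
ee_pos: [0.558, -0.3919, 0.0635]
orientation: [0.005, 0.998, -0.062, 0.005]
wrist_force: [-0.2, -1.1, 0.9]
grip_width: 0.0599
```

Call:
{"method": "servo_tool", "body": {
  "deltas": [
    {"dp": [0,0,0],"angular": [0,0,0]},
    {"dp": [0,0,0],"angular": [0,0,0]},
    {"dp": [0,0,0],"angular": [0,0,0]},
    {"dp": [0,0,0],"angular": [0,0,0]},
    {"dp": [0,0,0],"angular": [0,0,0]},
    {"dp": [0,0,0],"angular": [0,0,0]},
    {"dp": [0,0,0],"angular": [0,0,0]}
  ],
  "gripper": 0.0,
  "squeeze": 100
}}

```text
t: 3.4
ee_pos: [0.5591, -0.3933, 0.0685]
orientation: [0.006, 0.998, -0.061, 0.007]
wrist_force: [-0.1, 0.7, -3.5]
grip_width: 0.012
```

```bash
python3 - <<'E'
from h import *
goto([.558,-.388,.056],down(-8))
c=snap('wrist','w3');c=snap('scene','s3')
a=c['img'][:,:,::-1]; cv2.imwrite('pics/s3c.png',cv2.resize(a[170:330,300:480],None,fx=4,fy=3.7,interpolation=cv2.INTER_CUBIC))
P,u,v=cloud(c); I=c['img'][v,u].astype(int)
E
```

```text
t 3.4 p [ 0.5591 -0.3933  0.0685] joints [-0.612  0.577  0.098  1.073 -0.003  2.652] w 0.012 F [-0.1  0.7 -3.5]
dp tool [-0.002  -0.0052  0.0124] rot tool deg [ 0.63 -0.84  0.98]
```

View pics/w3.png

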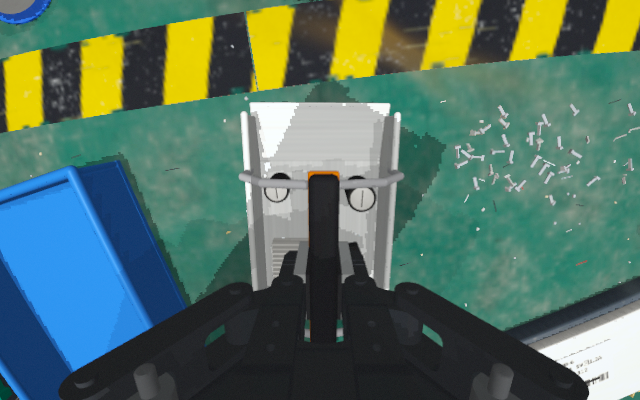

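View pics/s3c.png

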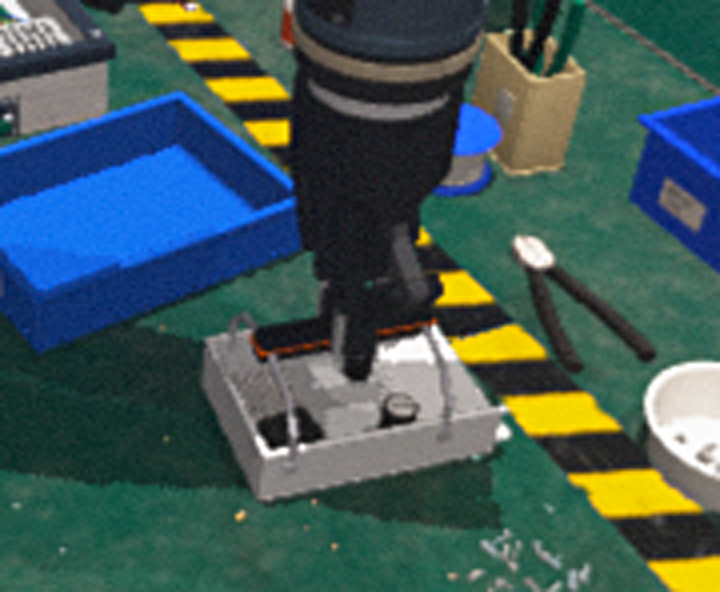

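The bar is held, but near its top: the TCP is at z = 0.068 and was planned for 0.056. Tipping puts torque on the grip, so I'll regrip deeper.

Call:
{"method": "servo_tool", "body": {
  "deltas": [
    {"dp": [0,0,0.004],"angular": [0,0,0]},
    {"dp": [0,0,0.002],"angular": [0,0,0]}
  ]
}}

```text
t: 3.7
ee_pos: [0.5598, -0.3925, 0.0657]
orientation: [0.006, 0.998, -0.061, 0.008]
wrist_force: [-8.9, 5.2, 21.2]
grip_width: 0.0116
```

Call:
{"method": "servo_tool", "body": {
  "deltas": [
    {"dp": [0,0,0.001],"angular": [0,0,0]},
    {"dp": [0,0,0.001],"angular": [0,0,0]},
    {"dp": [0,-0.002,0.003],"angular": [0,0,0]},
    {"dp": [0,-0.002,0.003],"angular": [0,0,0]},
    {"dp": [0,-0.002,0.003],"angular": [0,0,0]}
  ],
  "gripper": 0.035
}}

```text
t: 4.2
ee_pos: [0.5616, -0.3871, 0.0551]
orientation: [0.007, 0.998, -0.061, 0.01]
wrist_force: [-0.4, -0.3, -0.4]
grip_width: 0.0348
```

```bash
python3 - <<'E'
from h import *
goto([.559,-.387,.055],down(-8))
E
```

```text
t 4.2 p [ 0.5616 -0.3871  0.0551] joints [-6.030e-01  5.810e-01  6.800e-02  1.034e+00 -2.000e-03  2.661e+00] w 0.0348 F [-0.4 -0.3 -0.4]
dp tool [-0.0026  0.0002  0.    ] rot tool deg [ 0.69 -1.14  1.  ]
```

Call:
{"method": "servo_tool", "body": {
  "deltas": [
    {"dp": [-0.002,0,0.002],"angular": [0.7,-1.1,1.0]},
    {"dp": [0,0,0.001],"angular": [0,0,0]}
  ]
}}

```text
t: 4.4
ee_pos: [0.5592, -0.3861, 0.051]
orientation: [-0.001, 0.998, -0.07, -0.001]
wrist_force: [0.4, 0.6, 0.4]
grip_width: 0.0352
```

Call:
{"method": "servo_tool", "body": {
  "deltas": [
    {"dp": [0,0,0.001],"angular": [0,0,0]},
    {"dp": [0,0,0.001],"angular": [0,0,0]},
    {"dp": [0,0,0],"angular": [0,0,0]},
    {"dp": [0,0,0],"angular": [0,0,0]},
    {"dp": [0,0,0],"angular": [0,0,0]}
  ],
  "gripper": 0.0,
  "squeeze": 110
}}

```text
t: 4.9
ee_pos: [0.5593, -0.3868, 0.0482]
orientation: [-0.001, 0.998, -0.071, -0.001]
wrist_force: [-0.4, -0.5, -1.9]
grip_width: 0.0125
```

```bash
python3 - <<'E'
from h import *
goto([.559,-.387,.055],down(-8))
E
```

```text
t 4.9 p [ 0.5593 -0.3868  0.0482] joints [-0.605  0.602  0.087  1.059  0.     2.678] w 0.0125 F [-0.4 -0.5 -1.9]
dp tool [-0.0002  0.0002 -0.0068] rot tool deg [-0.1   0.14 -0.1 ]
```

Deep, aligned grip. Lifting.

Call:
{"method": "servo_tool", "body": {
  "deltas": [
    {"dp": [0,0,-0.01],"angular": [0,0,0]},
    {"dp": [0,0,-0.02],"angular": [0,0,0]},
    {"dp": [0,0,-0.03],"angular": [0,0,0]},
    {"dp": [0,0,-0.03],"angular": [0,0,0]},
    {"dp": [0,0,-0.03],"angular": [0,0,0]},
    {"dp": [0,0,-0.03],"angular": [0,0,0]},
    {"dp": [0,0,-0.015],"angular": [0,0,0]}
  ]
}}

```text
t: 5.6
ee_pos: [0.5568, -0.3843, 0.2183]
orientation: [-0.004, 0.998, -0.07, -0.005]
wrist_force: [0.3, -0.8, -2.4]
grip_width: 0.0128
```

```bash
python3 - <<'E'
from h import *
# tray centre .5175,-.196
goto([.45,-.2,.22],down(-8))
c=snap('wrist','w4');c=snap('scene','s4')
E
```

```text
t 5.6 p [ 0.5568 -0.3843  0.2183] joints [-6.050e-01  5.240e-01  3.930e-01  1.453e+00  1.000e-03  2.677e+00] w 0.0128 F [ 0.3 -0.8 -2.4]
dp tool [-0.1315 -0.1675  0.001 ] rot tool deg [-0.41  0.63 -0.05]
```

View pics/w4.png

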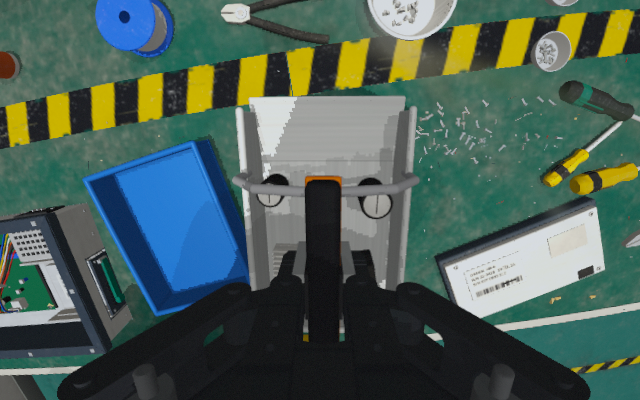

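View pics/s4.png

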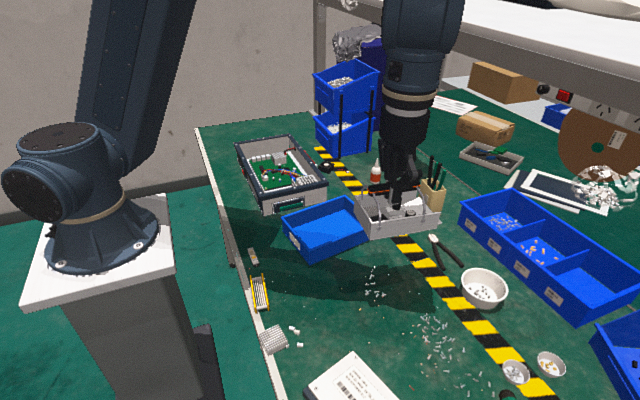

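The pan is held level with its parts still inside. I'll carry it gently toward the tray, then yaw it so the lip faces the robot, letting the tool tilt outward to pour.

Call:
{"method": "servo_tool", "body": {
  "deltas": [
    {"dp": [0.002,-0.008,0],"angular": [0,0,0]},
    {"dp": [0.004,-0.016,0],"angular": [0,0,0]},
    {"dp": [0.005,-0.02,0],"angular": [0,0,0]},
    {"dp": [0.005,-0.02,0],"angular": [0,0,0]},
    {"dp": [0.005,-0.02,0],"angular": [0,0,0]},
    {"dp": [0.005,-0.02,0],"angular": [0,0,0]},
    {"dp": [0.005,-0.02,0],"angular": [0,0,0]},
    {"dp": [0.004,-0.016,0],"angular": [0,0,0]},
    {"dp": [0.002,-0.008,0],"angular": [0,0,0]}
  ]
}}

```text
t: 6.6
ee_pos: [0.6139, -0.2273, 0.2074]
orientation: [-0.008, 0.997, -0.07, -0.013]
wrist_force: [0.3, 0.3, -2.9]
grip_width: 0.0128
```

Call:
{"method": "servo_tool", "body": {
  "deltas": [
    {"dp": [0,0,0],"angular": [0,0,-3]},
    {"dp": [0,0,0],"angular": [0,0,-6]},
    {"dp": [0,0,0],"angular": [0,0,-8]},
    {"dp": [0,0,0],"angular": [0,0,-8]},
    {"dp": [0,0,0],"angular": [0,0,-8]},
    {"dp": [0,0,0],"angular": [0,0,-8]},
    {"dp": [0,0,0],"angular": [0,0,-8]},
    {"dp": [0,0,0],"angular": [0,0,-8]},
    {"dp": [0,0,0],"angular": [0,0,-8]},
    {"dp": [0,0,0],"angular": [0,0,-8]}
  ]
}}

```text
t: 7.6
ee_pos: [0.6126, -0.222, 0.2018]
orientation: [-0.018, 0.829, 0.559, -0.008]
wrist_force: [0.3, 0.3, -2.8]
grip_width: 0.0125
```

```bash
python3 - <<'E'
from h import *
goto([.618,-.234,.22],down(159.3))
E
```

```text
t 7.6 p [ 0.6126 -0.222   0.2018] joints [-0.351  0.501  0.311  1.42   0.007  1.604] w 0.0125 F [ 0.3  0.3 -2.8]
dp tool [-0.0089  0.0088 -0.0186] rot tool deg [ -1.45  -2.03 -91.33]
```

Call:
{"method": "servo_tool", "body": {
  "deltas": [
    {"dp": [0,0,-0.002],"angular": [-0.1,-0.2,-8]},
    {"dp": [0,0,-0.002],"angular": [-0.1,-0.2,-8]},
    {"dp": [0,0,-0.002],"angular": [-0.1,-0.2,-8]},
    {"dp": [0,0,-0.002],"angular": [-0.1,-0.2,-8]},
    {"dp": [0,0,-0.002],"angular": [-0.1,-0.2,-8]},
    {"dp": [0,0,-0.002],"angular": [-0.1,-0.2,-8]},
    {"dp": [0,0,-0.002],"angular": [-0.1,-0.2,-8]},
    {"dp": [0,0,-0.002],"angular": [-0.1,-0.2,-8]},
    {"dp": [0,0,-0.002],"angular": [-0.1,-0.2,-8]},
    {"dp": [0,0,-0.002],"angular": [0,0,-6]},
    {"dp": [0,0,0],"angular": [0,0,-3]}
  ]
}}

```text
t: 8.7
ee_pos: [0.6105, -0.2201, 0.2165]
orientation: [-0.01, 0.237, 0.971, -0.004]
wrist_force: [0.5, -0.6, -3.1]
grip_width: 0.0129
```

```bash
python3 - <<'E'
from h import *
goto([.618,-.234,.1245],down(159.3))
c=snap('wrist','w5');c=snap('scene','s5')
E
```

```text
t 8.7 p [ 0.6105 -0.2201  0.2165] joints [-0.341  0.476  0.308  1.421 -0.01   0.138] w 0.0129 F [ 0.5 -0.6 -3.1]
dp tool [-0.0146 -0.0078  0.0919] rot tool deg [-0.64 -1.02 -6.78]
```

View pics/w5.png

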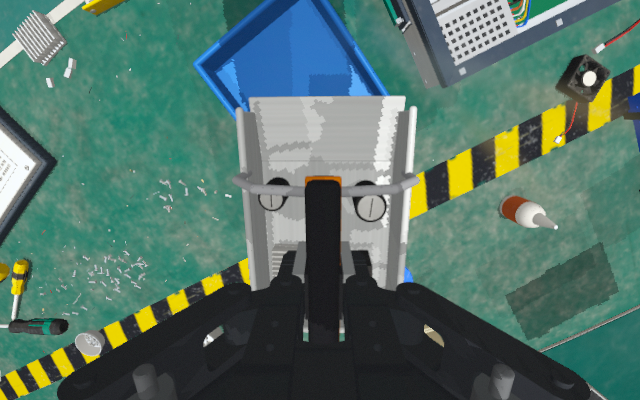

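View pics/s5.png

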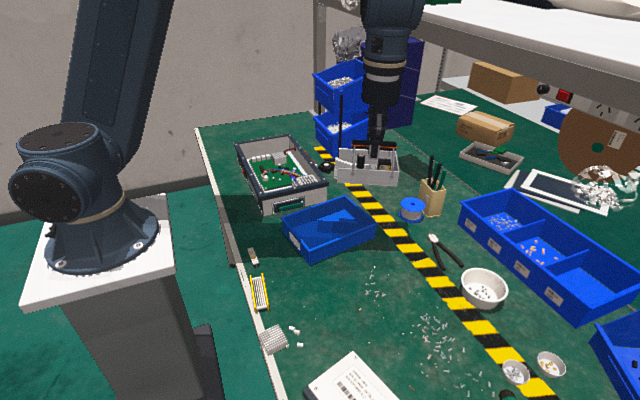

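Call:
{"method": "servo_tool", "body": {
  "deltas": [
    {"dp": [-0.003,-0.002,0.01],"angular": [-0.2,-0.3,-2]},
    {"dp": [-0.004,-0.002,0.02],"angular": [-0.2,-0.3,-3]},
    {"dp": [-0.004,-0.002,0.02],"angular": [-0.2,-0.3,-2]},
    {"dp": [-0.004,-0.002,0.02],"angular": [0,0,0]},
    {"dp": [0,0,0.01],"angular": [0,0,0]}
  ]
}}

```text
t: 9.3
ee_pos: [0.6209, -0.2337, 0.1343]
orientation: [0.0, 0.182, 0.983, -0.0]
wrist_force: [-0.6, 0.7, -3.3]
grip_width: 0.0126
```

```bash
cat >> h.py <<'E'
def plan(phi,az=159.3,lip=(.541,-.204,.09)):
    # lip pivot target: TCP pose at tip phi
    Rt=down(az,-phi); p=np.array(lip)-Rt.apply([.083,0,.0345]); 
    print('phi',phi,'tcp',p.round(3)); goto(p,Rt)
def lipnow():
    s=monitor.read_state(); q=s['orientation']; R0=R.from_quat([q[1],q[2],q[3],q[0]])
    L=R0.apply([.083,0,.0345])+s['ee_pos']; zz=R0.apply([0,0,-1]); x=R0.apply([1,0,0])
    print('lip',L.round(3),'tilt deg',np.degrees(np.arccos(zz[2])).round(1),'lip az',np.degrees(np.arctan2(x[1],x[0])).round(1))
    d=L[:2]-[.5175,-.196]; a=np.radians(8.5); print('lip in tray', (np.cos(a)*d[0]+np.sin(a)*d[1]).round(3),(-np.sin(a)*d[0]+np.cos(a)*d[1]).round(3))
E
python3 - <<'E'
from h import *
lipnow(); plan(0); plan(25); plan(75)
E
```

```text
lip [ 0.543 -0.204  0.1  ] tilt deg 0.0 lip az 159.0
lip in tray 0.024 -0.012
phi 0 tcp [ 0.619 -0.233  0.124]
t 9.3 p [ 0.6209 -0.2337  0.1343] joints [-3.600e-01  5.170e-01  1.650e-01  1.219e+00 -1.000e-03  7.000e-03] w 0.0126 F [-0.6  0.7 -3.3]
dp tool [ 0.0022 -0.0005  0.0098] rot tool deg [-0.03  0.01 -0.32]
phi 25 tcp [ 0.598 -0.225  0.156]
t 9.3 p [ 0.6209 -0.2337  0.1343] joints [-3.600e-01  5.170e-01  1.650e-01  1.219e+00 -1.000e-03  7.000e-03] w 0.0126 F [-0.6  0.7 -3.3]
dp tool [ 0.0245 -0.0006 -0.022 ] rot tool deg [ -0.1  -24.99  -0.3 ]
phi 75 tcp [ 0.53  -0.2    0.179]
t 9.3 p [ 0.6209 -0.2337  0.1343] joints [-3.600e-01  5.170e-01  1.650e-01  1.219e+00 -1.000e-03  7.000e-03] w 0.0126 F [-0.6  0.7 -3.3]
dp tool [ 0.097  -0.001  -0.0448] rot tool deg [ -0.23 -74.99  -0.25]
```

Call:
{"method": "servo_tool", "body": {
  "deltas": [
    {"dp": [0.003,0,-0.007],"angular": [0,-5,0]},
    {"dp": [0.003,0,-0.007],"angular": [0,-5,0]},
    {"dp": [0.003,0,-0.007],"angular": [0,-5,0]},
    {"dp": [0.003,0,-0.007],"angular": [0,-5,0]},
    {"dp": [0.003,0,-0.007],"angular": [0,-5,0]}
  ]
}}

```text
t: 9.8
ee_pos: [0.6009, -0.2254, 0.161]
orientation: [0.215, 0.182, 0.959, -0.04]
wrist_force: [0.9, -0.9, -3.0]
grip_width: 0.0128
```

```bash
python3 - <<'E'
from h import *
lipnow(); plan(25);plan(50)
E
```

```text
lip [ 0.545 -0.203  0.094] tilt deg 25.3 lip az 158.4
lip in tray 0.026 -0.011
phi 25 tcp [ 0.598 -0.225  0.156]
t 9.8 p [ 0.6009 -0.2254  0.161 ] joints [-0.356  0.184 -0.389  0.556 -0.007  0.019] w 0.0128 F [ 0.9 -0.9 -3. ]
dp tool [ 0.0047 -0.0012  0.003 ] rot tool deg [-0.25  0.31 -0.77]
phi 50 tcp [ 0.566 -0.214  0.176]
t 9.8 p [ 0.6009 -0.2254  0.161 ] joints [-0.356  0.184 -0.389  0.556 -0.007  0.019] w 0.0128 F [ 0.9 -0.9 -3. ]
dp tool [ 0.0269 -0.0016 -0.029 ] rot tool deg [ -0.41 -24.69  -0.7 ]
```

Call:
{"method": "servo_tool", "body": {
  "deltas": [
    {"dp": [0.003,0,-0.007],"angular": [0,-5,0]},
    {"dp": [0.003,0,-0.007],"angular": [0,-5,0]},
    {"dp": [0.003,0,-0.007],"angular": [0,-5,0]},
    {"dp": [0.003,0,-0.007],"angular": [0,-5,0]},
    {"dp": [0.003,0,-0.007],"angular": [0,-5,0]}
  ]
}}

```text
t: 10.3
ee_pos: [0.5668, -0.2112, 0.1853]
orientation: [0.427, 0.172, 0.884, -0.079]
wrist_force: [1.1, 0.0, -4.1]
grip_width: 0.0127
```

```bash
python3 - <<'E'
from h import *
lipnow(); plan(50);plan(75)
c=snap('scene','s6');c=snap('top','t6')
E
```

```text
lip [ 0.544 -0.201  0.099] tilt deg 51.5 lip az 157.6
lip in tray 0.026 -0.009
phi 50 tcp [ 0.566 -0.214  0.176]
t 10.3 p [ 0.5668 -0.2112  0.1853] joints [-0.345  0.003 -0.935 -0.265 -0.023  0.029] w 0.0127 F [ 1.1  0.  -4.1]
dp tool [ 0.0073 -0.0025  0.0061] rot tool deg [-0.59  1.47 -1.09]
phi 75 tcp [ 0.53  -0.2    0.179]
t 10.3 p [ 0.5668 -0.2112  0.1853] joints [-0.345  0.003 -0.935 -0.265 -0.023  0.029] w 0.0127 F [ 1.1  0.  -4.1]
dp tool [ 0.0288 -0.0032 -0.0263] rot tool deg [ -0.81 -23.53  -0.94]
```

View pics/s6.png

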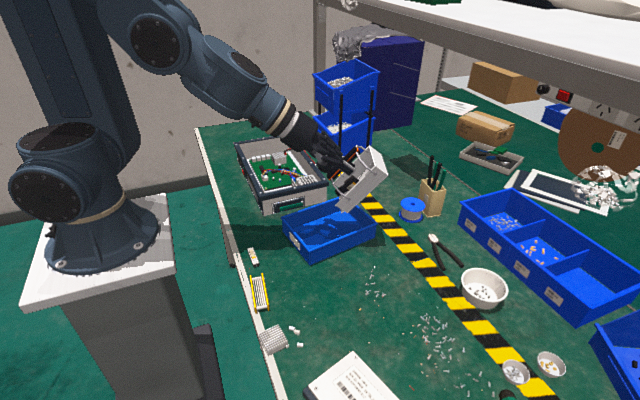

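```bash
cat > fk.py <<'E'
import numpy as np
from scipy.optimize import least_squares
D=[ # x y z j2 j3 j4
(.1857,-.4906,.2307,.238,-.013,1.319),(.5088,-.4006,.2043,.461,.252,1.362),(.5595,-.3885,.1443,.540,.232,1.260),(.5591,-.3933,.0685,.577,.098,1.073),
(.5593,-.3868,.0482,.602,.087,1.059),(.5568,-.3843,.2183,.524,.393,1.453),(.6126,-.222,.2018,.501,.311,1.420),(.6105,-.2201,.2165,.476,.308,1.421),(.6209,-.2337,.1343,.517,.165,1.219),
(.6009,-.2254,.161,.184,-.389,.556),(.5668,-.2112,.1853,.003,-.935,-.265)]
D=np.array(D); r=np.hypot(D[:,0],D[:,1]); z=D[:,2]
def fk(p,j2,j3,j4):
    a2,o2,a3,o3,r0,h,L,e=p; s=j2-j3+j4
    # tool dir: s=pi/2 down, s=0 outward
    return r0+a2*np.sin(j2+o2)+a3*np.sin(j2-j3+o3)+L*np.cos(s)+e*np.sin(s), h+a2*np.cos(j2+o2)+a3*np.cos(j2-j3+o3)-L*np.sin(s)+e*np.cos(s)
def res(p):
    R,Z=fk(p,*D[:,3:].T); return np.r_[R-r,Z-z,.003*(p-p0)]
p0=np.array([.4,0,.4,1.57,0,.3,.3,0.05])
s=least_squares(res,p0); P=s.x
if __name__=='__main__':
    print(P.round(3),np.abs(s.fun[:-8]).max())
    lo=np.array([-1.03,-1.14,-1.82]);hi=np.array([1.9,1.46,2.27])
    for phi in (60,68,72,76,80):
      for lr in (.578,.6,.62,.64):
        for lz in (.09,.12,.15,.18):
          f=np.radians(phi); tz=np.array([np.sin(f),-np.cos(f)]); tx=np.array([-np.cos(f),-np.sin(f)])
          t=np.array([lr,lz])-.083*tx-.0345*tz
          q=least_squares(lambda j:np.r_[np.array(fk(P,j[0],j[1],np.pi/2-f-j[0]+j[1]))-t],[0,-.9]).x
          j4=np.pi/2-f-q[0]+q[1]; print(phi,lr,lz,'tcp',t.round(3),q.round(3),round(j4,2),'ok' if q[1]>-1.12 and j4>-1.8 and q[0]>-1 else '')
E
python3 fk.py | cut -c1-100
```

```text
[ 5.740e-01 -7.000e-03  3.980e-01  1.511e+00  1.000e-03  1.960e-01
  4.490e-01  1.000e-03] 0.0004963432928270506
60 0.578 0.09 tcp [0.59  0.179] [ 0.082 -1.146] -0.71 
60 0.578 0.12 tcp [0.59  0.209] [-0.013 -1.086] -0.55 ok
60 0.578 0.15 tcp [0.59  0.239] [-0.091 -1.025] -0.41 ok
60 0.578 0.18 tcp [0.59  0.269] [-0.156 -0.962] -0.28 ok
60 0.6 0.09 tcp [0.612 0.179] [ 0.114 -1.104] -0.69 ok
60 0.6 0.12 tcp [0.612 0.209] [ 0.025 -1.048] -0.55 ok
60 0.6 0.15 tcp [0.612 0.239] [-0.049 -0.99 ] -0.42 ok
60 0.6 0.18 tcp [0.612 0.269] [-0.111 -0.93 ] -0.3 ok
60 0.62 0.09 tcp [0.632 0.179] [ 0.142 -1.065] -0.68 ok
60 0.62 0.12 tcp [0.632 0.209] [ 0.058 -1.012] -0.55 ok
60 0.62 0.15 tcp [0.632 0.239] [-0.013 -0.957] -0.42 ok
60 0.62 0.18 tcp [0.632 0.269] [-0.072 -0.899] -0.3 ok
60 0.64 0.09 tcp [0.652 0.179] [ 0.168 -1.024] -0.67 ok
60 0.64 0.12 tcp [0.652 0.209] [ 0.09  -0.975] -0.54 ok
60 0.64 0.15 tcp [0.652 0.239] [ 0.022 -0.922] -0.42 ok
60 0.64 0.18 tcp [0.652 0.269] [-0.035 -0.866] -0.31 ok
68 0.578 0.09 tcp [0.577 0.18 ] [ 0.306 -1.35 ] -1.27 
68 0.578 0.12 tcp [0.577 0.21 ] [ 0.136 
[... 2662 characters left out ...]
3 
80 0.578 0.18 tcp [0.558 0.268] [ 0.376 -1.489] -1.69 
80 0.6 0.09 tcp [0.58  0.178] [ 1.175 -1.624] -2.62 
80 0.6 0.12 tcp [0.58  0.208] [ 1.005 -1.624] -2.45 
80 0.6 0.15 tcp [0.58  0.238] [ 0.673 -1.537] -2.04 
80 0.6 0.18 tcp [0.58  0.268] [ 0.336 -1.418] -1.58 
80 0.62 0.09 tcp [0.6   0.178] [ 1.222 -1.624] -2.67 
80 0.62 0.12 tcp [0.6   0.208] [ 0.891 -1.546] -2.26 
80 0.62 0.15 tcp [0.6   0.238] [ 0.555 -1.442] -1.82 
80 0.62 0.18 tcp [0.6   0.268] [ 0.323 -1.362] -1.51 
80 0.64 0.09 tcp [0.62  0.178] [ 1.533 -1.752] -3.11 
80 0.64 0.12 tcp [0.62  0.208] [ 0.728 -1.436] -1.99 
80 0.64 0.15 tcp [0.62  0.238] [ 0.506 -1.374] -1.71 
80 0.64 0.18 tcp [0.62  0.268] [ 0.32  -1.311] -1.46
```

```bash
python3 - <<'E'
import cv2
a=cv2.imread('pics/s6.png'); cv2.imwrite('pics/s6c.png',cv2.resize(a[130:270,250:410],None,fx=4.5,fy=4.2,interpolation=cv2.INTER_CUBIC))
E
```

```text
(no output)
```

View pics/s6c.png

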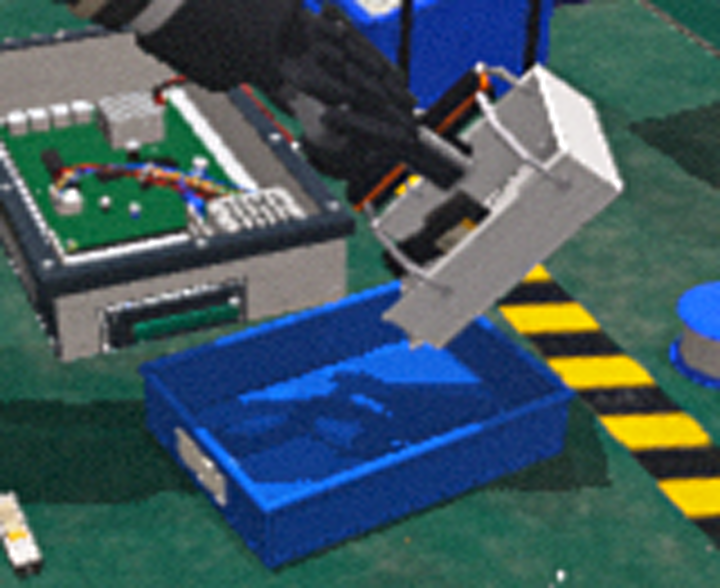

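The tool reaches the 51° tip over the tray, but my kinematic fit shows joint 3 hits its limit before 69° at this height. So I'll level the pan again, set it down beside the tray and regrip it with the tool tilted about 30° along the bar. That provides the missing tip angle.

Call:
{"method": "servo_tool", "body": {
  "deltas": [
    {"dp": [-0.003,0,0.006],"angular": [0,4,0]},
    {"dp": [-0.003,0,0.006],"angular": [0,5,0]},
    {"dp": [-0.003,0,0.006],"angular": [0,5,0]},
    {"dp": [-0.003,0,0.006],"angular": [0,5,0]},
    {"dp": [-0.003,0,0.006],"angular": [0,5,0]},
    {"dp": [-0.003,0,0.006],"angular": [0,5,0]},
    {"dp": [-0.003,0,0.006],"angular": [0,5,0]},
    {"dp": [-0.003,0,0.006],"angular": [0,5,0]},
    {"dp": [-0.003,0,0.006],"angular": [0,5,0]},
    {"dp": [-0.003,0,0.006],"angular": [0,5,0]}
  ]
}}

```text
t: 11.4
ee_pos: [0.6144, -0.229, 0.1582]
orientation: [-0.006, 0.194, 0.981, 0.008]
wrist_force: [0.2, -1.1, -1.4]
grip_width: 0.0127
```

```bash
python3 - <<'E'
from h import *
lipnow(); goto([.59,-.41,.2],down(150))
c=snap('scene','s7'); c=snap('wrist','w7')
E
```

```text
lip [ 0.537 -0.197  0.125] tilt deg 1.1 lip az 157.7
lip in tray 0.02 -0.004
t 11.4 p [ 0.6144 -0.229   0.1582] joints [-0.363  0.503  0.204  1.286  0.013  0.027] w 0.0127 F [ 0.2 -1.1 -1.4]
dp tool [-0.0456 -0.1761 -0.0446] rot tool deg [ 0.67 -0.86  7.67]
```

View pics/w7.png

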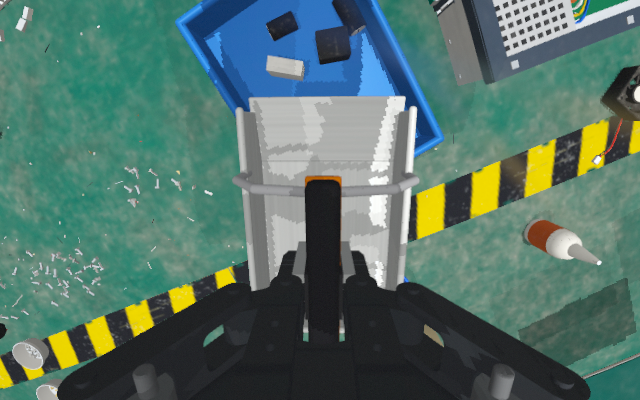

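The wrist picture shows all four parts already in the tray: the relay at (332,45), capacitors at (282,25) and (350,15), and the heat sink at (285,67). The pan floor looks empty, so they slid out at about 51° and no regrip is needed. I'll lift, level and hold.

Call:
{"method": "servo_tool", "body": {
  "deltas": [
    {"dp": [0,0,-0.01],"angular": [0.4,-0.6,0]},
    {"dp": [0,0,-0.02],"angular": [0.2,-0.3,0]},
    {"dp": [0,0,-0.02],"angular": [0,0,0]},
    {"dp": [0,0,-0.02],"angular": [0,0,0]},
    {"dp": [0,0,-0.01],"angular": [0,0,0]},
    {"dp": [0,0,-0.003],"angular": [0,0,0]},
    {"dp": [0,0,0],"angular": [0,0,0]},
    {"dp": [0,0,0],"angular": [0,0,0]},
    {"dp": [0,0,0],"angular": [0,0,0]}
  ]
}}

```text
t: 12.4
ee_pos: [0.6124, -0.2282, 0.2515]
orientation: [0.007, 0.195, 0.981, -0.001]
wrist_force: [-0.6, 0.5, -1.7]
grip_width: 0.013
```

```bash
python3 - <<'E'
from h import *
lipnow(); s=monitor.read_state(); print(s['ee_pos'],np.round(s['joint_vel'],4),s['wrist_force'],s['grip_width'])
for n in ['scene','wrist','top']:
    c=snap(n,n[0]+'8')
    for t in ['capacitor_0','relay','heatsink_b']:
        for r in vision.regions_of(t,n)[:3]:
            P,u,v=cloud(c,r['region'])
            if len(P)<5: continue
            m=np.median(P,0); d=m[:2]-[.5175,-.196]; a=np.radians(8.5)
            print(n,t,round(r['score'],2),np.round(r['extent']),m.round(3),P[:,2].max().round(3),'tray',(np.cos(a)*d[0]+np.sin(a)*d[1]).round(3),(-np.sin(a)*d[0]+np.cos(a)*d[1]).round(3))
    if n=='scene':
        # pan underside: lowest points of pan-ish points
        for r in vision.regions_of('pan',n)[:1]:
            P,u,v=cloud(c,r['region']); print('pan',r['score'],np.percentile(P,[2,50,98],axis=0).round(3))
a=cv2.imread('pics/s8.png'); cv2.imwrite('pics/s8c.png',cv2.resize(a[110:270,250:430],None,fx=4.2,fy=3.7,interpolation=cv2.INTER_CUBIC))
s=monitor.read_state(); print(s['t'],s['ee_pos'],np.round(s['joint_vel'],4))
E
```

```text
lip [ 0.536 -0.197  0.216] tilt deg 0.8 lip az 157.5
lip in tray 0.018 -0.003
[ 0.61237397 -0.22818947  0.25146369] [ 0.0015  0.0005 -0.0147 -0.0054  0.0005  0.001 ] [-0.6464492   0.45862798 -1.68660716] 0.013005314520206536
scene capacitor_0 0.58 [298. 218. 308. 225.] [ 0.47  -0.148  0.019] 0.027 tray -0.04 0.055
scene relay 0.6 [311. 218. 318. 233.] [ 0.49  -0.176  0.026] 0.03 tray -0.025 0.024
scene heatsink_b 0.61 [259. 325. 284. 355.] [ 0.301 -0.44   0.016] 0.022 tray -0.25 -0.209
scene heatsink_b 0.54 [320. 223. 327. 244.] [ 0.491 -0.221  0.033] 0.036 tray -0.03 -0.02
pan 0.64 [[ 0.529 -0.285  0.207]
 [ 0.6   -0.232  0.226]
 [ 0.675 -0.16   0.289]]
wrist capacitor_0 0.97 [333.  22. 361.  54.] [ 0.473 -0.145  0.021] 0.026 tray -0.037 0.057
wrist capacitor_0 0.91 [282.  38. 305.  56.] [ 0.46  -0.203  0.019] 0.023 tray -0.058 0.001
wrist relay 0.59 [319.  48. 346.  75.] [ 0.493 -0.168  0.026] 0.029 tray -0.02 0.031
wrist heatsink_b 0.87 [41.  0. 91. 31.] [ 0.313 -0.439  0.015] 0.021 tray -0.238 -0.21
wrist heatsink_b 0.65 [282.  71. 312.  90.] [ 0.495 -0.214  0.034] 0.037 tray -0.024 -0.014
top heatsink_b 0.57 [403. 274. 418. 289.] [ 0.302 -0.44   0.014] 0.027 tray -0.249 -0.209
13.05 [ 0.61277697 -0.22831093  0.25196071] [-0.0024 -0.0016 -0.0004  0.0022  0.0004 -0.0008]
```

View pics/w8.png

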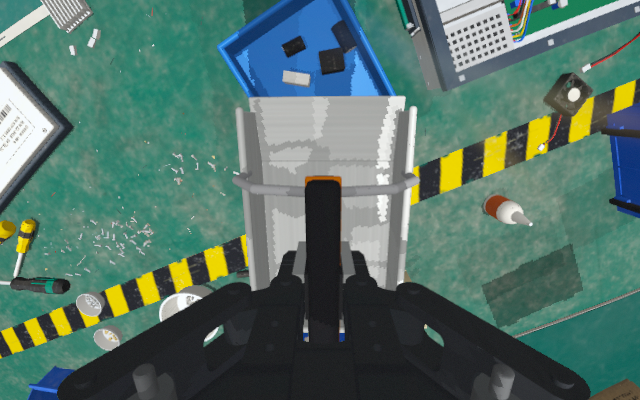

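View pics/s8c.png

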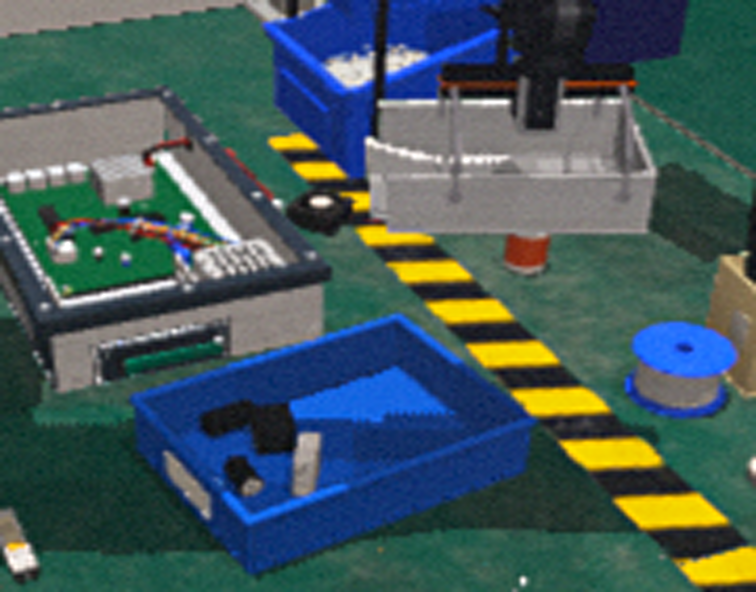

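The pictures agree. All four parts lie inside the tray, with the pan empty, level and still at about 0.2 m, and its place in the gripper unchanged since before the pour. Handing in.

```bash
python3 - <<'E'
from rig import env, monitor
print(env.finish_job()); print(monitor.read_state()['t'])
E
```

```text
the job is handed in; nothing more can be done
None
the job is handed in; nothing more can be done
```

I poured all four parts into the blue tray and handed the job in at about 13 s. The pan was still in the gripper, level and in the air. The hand-in reports no verdict.

**What I did**
- I gripped the bar from above. The first grip sat too high, so I regripped deeper, then lifted the pan and turned it so the lip faced the robot.
- Joint 3 would have reached its limit before the 69° (1.2 rad) tip at that height, so the pan was tipped only to about 51°.
- I levelled it again meaning to regrip at a tilt, but the pictures showed all four parts had already slid out, so I didn't.

**Last checks**
- **Parts:** the wrist and scene pictures put both capacitors, the relay and the heat sink inside the tray, with no measured point on them above 37 mm. One capacitor lies close to a side wall, at tray y of about 0.057 m (the outline limit is 0.07 m).
- **Pan:** the tool was 0.8° off vertical and practically still. The underside was about 0.20 m above the bench, well clear of the tray, and the fingers were closed on the bar at 13 mm. The pan sat the same way in the gripper before and after the pour.
- **Bystanders:** nothing touched them as far as the pictures show. I did not measure their positions one by one.
- **Disagreements:** the detectors also reported the large bystander heat sink when asked for the small one, and the top view found none of the poured parts.

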